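# Zero the profile gauge

### The job

The profile gauge still holds the outline of the last casting: swing its clamp lever over to the front to release the teeth, go along the row with your fingertips and press every tooth gently down until it stops, so that their tops stand in one level line, then swing the lever fully back to clamp them. Only push with the fingers: pull no tooth up, and leave everything else on the table where it is.

Things in the scene. Friction and masses are not known exactly. Their poses are not given: they have to be found in the camera images.
- profile_gauge: contour gauge on a plywood stand 84x260x18 mm, fixed on the table; origin under the stand's middle, y along the row of teeth (to the robot's left), x to its back, z up. Two black cheeks (x -10 to +20 mm, tops 93 mm up) between end posts (tops 94 mm up, outer faces at y -80 and +124 mm) guide 16 upright flat aluminium teeth; the clamp lever is outside the right (-y) post
- clamp_lever (a joint): rad: 0 clamped, leaning 0.6 rad (34 degrees) to the gauge's back; 1.2 open, leaning as far to its front. Axle along y at x +13, y -98, z 74 mm of the gauge; 70 mm long, the outer 40 mm a smooth round black handle 14 mm thick. Takes 3 to 6 N at the handle, stays where left. Below 0.2 it holds each tooth against over 10 N; above 0.8 all are free
- tooth_01 (a joint): height (m) of the top of tooth 1 from the left above its home line; at x 0, y +97 mm of the gauge. A flat bar 6 mm (x) by 9.4 mm (y) by 84 mm; the next stands 10 mm further right. 0 = home, its stop: the top is then 105 mm above the table; range to 0.060. All start 13 to 36 mm up, along a two-humped line. Polished; takes 2 N to slide slowly, 3 N at 0.1 m/s, and stays where left once the lever is open
- tooth_02 (a joint): height (m) of the top of tooth 2 from the left above its home line; at x 0, y +87 mm of the gauge
- tooth_03 (a joint): height (m) of the top of tooth 3 from the left above its home line; at x 0, y +77 mm of the gauge
- tooth_04 (a joint): height (m) of the top of tooth 4 from the left above its home line; at x 0, y +67 mm of the gauge
- tooth_05 (a joint): height (m) of the top of tooth 5 from the left above its home line; at x 0, y +57 mm of the gauge
- tooth_06 (a joint): height (m) of the top of tooth 6 from the left above its home line; at x 0, y +47 mm of the gauge
- tooth_07 (a joint): height (m) of the top of tooth 7 from the left above its home line; at x 0, y +37 mm of the gauge
- tooth_08 (a joint): height (m) of the top of tooth 8 from the left above its home line; at x 0, y +27 mm of the gauge
- tooth_09 (a joint): height (m) of the top of tooth 9 from the left above its home line; at x 0, y +17 mm of the gauge
- tooth_10 (a joint): height (m) of the top of tooth 10 from the left above its home line; at x 0, y +7 mm of the gauge
- tooth_11 (a joint): height (m) of the top of tooth 11 from the left above its home line; at x 0, y -3 mm of the gauge
- tooth_12 (a joint): height (m) of the top of tooth 12 from the left above its home line; at x 0, y -13 mm of the gauge
- tooth_13 (a joint): height (m) of the top of tooth 13 from the left above its home line; at x 0, y -23 mm of the gauge
- tooth_14 (a joint): height (m) of the top of tooth 14 from the left above its home line; at x 0, y -33 mm of the gauge
- tooth_15 (a joint): height (m) of the top of tooth 15 from the left above its home line; at x 0, y -43 mm of the gauge
- tooth_16 (a joint): height (m) of the top of tooth 16 from the left above its home line; at x 0, y -53 mm of the gauge
- casting: primed light-grey two-lobed casting 84x195x56 mm; origin under its middle, long axis y; a bystander
- marker: black marker pen 18x128x18 mm; origin under its middle, long axis y; a bystander
- detail_sander: black hand-held power sander 50x224x48 mm; origin under its middle, long axis y; a bystander
- hardener_tube: squeezed white tube 40x126x22 mm; origin under its middle, long axis y; a bystander

How it is judged:
By the outcome, as a careful person would: the job done as asked, in the order asked, and still so for the second after the job is handed in, with the robot touching nothing.
It also fails if it takes over 72 s, if anything falls off the work surface, if the arm or the gripper's body presses on something with over 40 N, if the wrist force passes 120 N, or if a joint passes its speed limit or range.

### The arm

A 7-joint arm with a two-finger parallel gripper is mounted at the origin on the work surface; the furniture and walls round the work are solid. World frame = base frame: x ahead of the robot, y to its left, z up, the work surface at z = 0. Lengths are in mm, angles in rad, forces in N, time in s.
With the tool pointing down it reaches from about 400 to 850 mm from the base axis. Payload 10.4 kg.
Tool frame: the origin (TCP) lies between the finger pads; the fingertips stand 19 mm ahead of it and the grasp point (between the pads) is the TCP; z points along the fingers, x is the direction in which the jaws open and shut, and the axes are right-handed (so a half turn about z gives the same grasp; the last joint's range is limited). The gripper opens to 87 mm and grips with 3 to 60 N. Pads are 19 mm wide; open, the fingers measure 117 mm over their backs; the gripper's body (75 mm by 190 mm) begins 51 mm behind the grasp point.
Start: joints at [-1.358, 0.332, -0.065, 1.46, 0.022, 1.35, -0.088], TCP at [145.998, 607.729, 241.576] pointing down, gripper open.
Joint ranges: [-2.6, 2.6], [-0.5, 2.12], [-1.47, 1.34], [0.16, 2.42], [-1.27, 4.41], [0.06, 2.06], [-2.6, 2.6]. Speed limits (rad/s): [2.22, 2.22, 2.79, 2.79, 3.14, 3.14, 3.14].

### API

Orientations are given as a unit quaternion [w, x, y, z].
In Python, from rig import ctrl gives the robot as it stands.
- The arm moves only by the tool send_rows, never from a script. Its argument "deltas" is a list of rows, each an object with "offset": the shift along the tool's x, y, z in cm, a list of three; "turn": the turn, a rotation vector about the tool's x, y, z in rad, a list of three; "jaw": the finger opening in cm, from 0 to 8.7. A call has 1 to 10 rows; each row shifts and turns the pose as measured when the row begins, along the tool's axes as they then stand; what a row does not reach is not made up. A row lasts 1/12 s, in which the tool goes at most 41.7 mm and 7.16 degrees, less where a joint would pass 70% of its speed; a pose out of reach is approached as far as the arm can. A call is refused whole if a number of a shift passes 4.17 or a number of a turn 0.125, either way. A call with a gripper value outside its range is refused whole. The fingers move at their own pace and stop on an object; "squeeze" is the grip in N (left out, the last holds). Time passes only in rows, so rows that do not move let the fingers close. It gives the time, the measured TCP pose, the force and the opening at its end, in the units of the state.
- ctrl.state(): the state, without advancing time (a new reading comes with each control period).
- ctrl.grab_frame(name): name is "scene" or "top" or "wrist"; returns a dict with "pixels" (480x640x3 uint8, red, green, blue), "range_z" (480x640 float32, mm along the optical axis (not along the pixel's ray), 0 where there is no reading), "vertical_fov" (degrees; the focal length in pixels is half the picture's height over the tangent of half this angle, whatever the lens; pixels are square), "cx", "cy" (the principal point, pixels), "view" (4x4, takes a point from world to camera coordinates). Camera axes: x right, y up, looking along -z (the intrinsics and any distortion apply to the point x, -y, -z); pixel columns grow to the right and rows downward; lengths in mm; the calibration is good to about 2 mm. A picture is of the moment at which its call begins.
- ctrl.job_done(): hands the job in, once; it reports no verdict.
The state is a dict: "clock": time; "joints": joint angles; "qd": joint speeds; "effort": joint torques, N m; "eef_pos": TCP position; "tool_rot": TCP orientation; "force": force on the tool from outside, world axes, zero at the start; "wrist_torque": the same for the moment, N m; "width": opening from 0.0 (shut) to 1.0 (fully open).
Only numpy, scipy, OpenCV 4.12 (cv2) and the standard library are available. Lean on these libraries where they do the work, as an engineer would, in place of code of your own. Each camera call takes 0.05 s, during which the arm holds its last target. There are 200 camera calls.

## Working session

There is one attempt and no reset: what is moved stays moved. The work goes in short steps, Python scripts to look and compute and a tool call to move; the robot and the scene stay as the last step left them, time stands still between calls to the robot, and variables do not carry over. Pictures are saved under pics/ and viewed, about 8 in all and at most 12, crops included, and the job is handed in when it is done.

Besides the shell and the picture viewer there is one more tool, called after "Request:" in YAML: its name, and indented under it one key for each argument. send_rows: Moves the arm, as the interface text tells. Its arguments: {"type":"object","properties":{"deltas":{"type":"array"},"squeeze":{"type":"number"}},"required":["deltas"]}

```bash
mkdir -p pics; cat > h.py <<'E'
import numpy as np, cv2
from rig import ctrl
def grab(n,save=None):
    f=ctrl.grab_frame(n)
    if save: cv2.imwrite(f'pics/{save}.png',cv2.cvtColor(f['pixels'],cv2.COLOR_RGB2BGR))
    return f
def foc(f): return 240/np.tan(np.radians(f['vertical_fov'])/2)
def cloud(f):
    z=f['range_z'];F=foc(f);v,u=np.mgrid[:480,:640]
    P=np.stack([(u-f['cx'])/F*z,-(v-f['cy'])/F*z,-z,np.ones_like(z)],-1)
    return (P@np.linalg.inv(f['view']).T)[...,:3]
def proj(f,p):
    q=f['view']@np.r_[p,1];F=foc(f);return f['cx']+F*q[0]/-q[2],f['cy']-F*q[1]/-q[2]
E
python3 - <<'E'
from h import *
print(ctrl.state())
for n in('scene','top'):
    f=grab(n,n+'0');print({k:v for k,v in f.items() if k not in('pixels','range_z')})
    C=cloud(f);print(np.percentile(f['range_z'],[0,5,50,100]))
    np.save(n+'.npy',C)
E
```

```text
{'clock': 0.0, 'joints': array([-1.35761389,  0.3328757 , -0.06472165,  1.4609305 ,  0.02159221,
        1.3498647 , -0.08849669]), 'qd': array([-0.00083505, -0.00154269,  0.00059226, -0.0001305 ,  0.00081239,
        0.00054396,  0.00125849]), 'effort': array([ 1.08453194e-03, -6.23239732e+01,  2.52715568e-02, -3.89904714e+01,
       -6.14034967e-02,  3.96760495e-02,  1.05040240e-04]), 'eef_pos': array([145.91005226, 607.37407763, 240.75673187]), 'tool_rot': array([ 4.46553742e-04,  7.85353937e-01,  6.19046618e-01, -5.27994364e-04]), 'force': array([ 0.20861977,  0.63318876, -0.47695071]), 'wrist_torque': array([ 0.00981265, -0.05728806, -0.00567577]), 'width': 1.000043452260405}
{'vertical_fov': 55.04711980678484, 'cx': 315.6600406070664, 'cy': 234.13989226702634, 'view': array([[ 8.46017481e-01, -5.32742586e-01, -2.09704206e-02,
        -3.21122096e+02],
       [ 3.83936620e-01,  5.81473248e-01,  7.17273681e-01,
        -2.77293274e+02],
       [-3.69928497e-01, -6.14877385e-01,  6.96475921e-01,
        -1.00202828e+03],
       [ 0.00000000e+00,  0.00000000e+00,  0.00000000e+00,
         1.00000000e+00]])}
[   0.          663.86784668 1522.26068115 3834.66601562]
{'vertical_fov': 49.33066637142004, 'cx': 310.7840290459383, 'cy': 248.2206830917128, 'view': array([[ 2.01276421e-02, -9.99607922e-01,  1.94648634e-02,
         4.45771551e+01],
       [ 9.97247324e-01,  2.14621299e-02,  7.09729013e-02,
        -4.47521222e+02],
       [-7.13628318e-02,  1.79827658e-02,  9.97288307e-01,
        -1.40922749e+03],
       [ 0.00000000e+00,  0.00000000e+00,  0.00000000e+00,
         1.00000000e+00]])}
[   0.          769.42285156 1691.47314453 2441.09594727]
```

View pics/scene0.png

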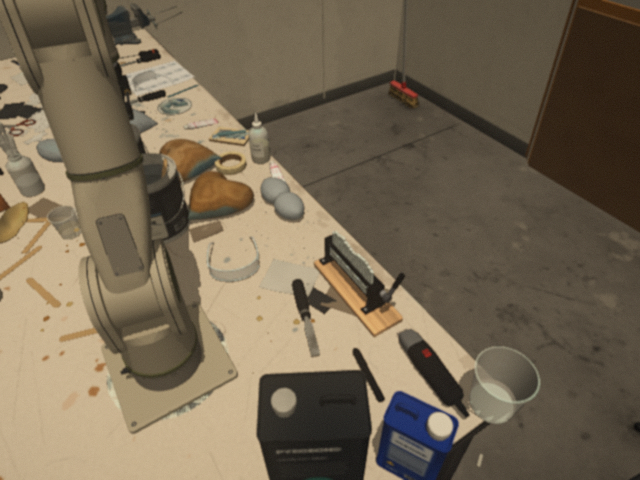

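View pics/top0.png

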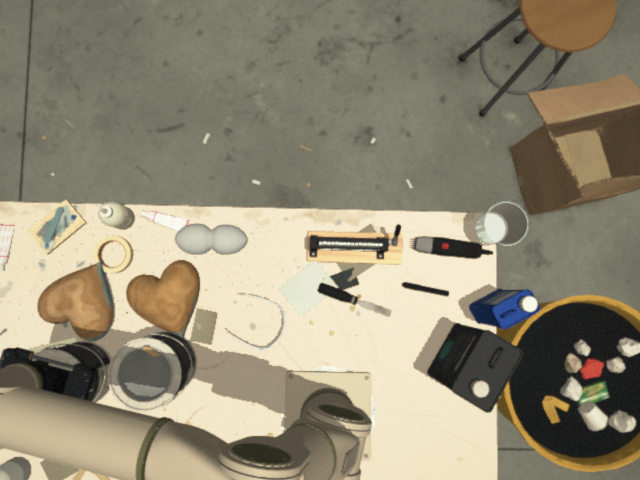

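The scene view shows the gauge at about (355,280) with its lever at (395,290). In the top view the stand spans about (307..402, 231..264), with the lever at (397,232) leaning away from the robot. The sander is close to the right, at (450,247).

```bash
python3 - <<'E'
from h import *
C=np.load('top.npy');img=cv2.imread('pics/top0.png')
sub=np.zeros((480,640),bool);sub[222:275,295:412]=1
z=C[...,2]
for lo,hi in((8,28),(85,100),(108,150)):
    m=(sub&(z>lo)&(z<hi)).astype(np.uint8)
    P=C[m>0][:,:2].astype(np.float32);print(lo,hi,len(P),cv2.minAreaRect(P) if len(P) else 0, np.median(z[m>0]))
# plywood colour on z=18
hsv=cv2.cvtColor(img,cv2.COLOR_BGR2HSV)
m=(sub&(hsv[...,1]>100)&(hsv[...,0]<25)&(hsv[...,2]>120)).astype(np.uint8)
P=C[(m>0)&(abs(z-18)<10)][:,:2].astype(np.float32);print(len(P),cv2.minAreaRect(P))
print('table z',np.median(z[250:330,410:480]))
S=np.load('scene.npy');
for (u,v) in((397,228),(400,243),(450,247),(355,260)): print(u,v,C[v,u])
f=grab('wrist','w0')
E
```

```text
8 28 1852 ((449.0149841308594, -62.71940612792969), (140.4405517578125, 319.2727355957031), 1.2027570009231567) 18.22077846042032
85 100 722 ((455.7547302246094, -55.67096710205078), (38.6336555480957, 226.7500762939453), 0.9494963884353638) 93.21196730229781
108 150 260 ((458.34014892578125, -70.15635681152344), (44.644100189208984, 209.09793090820312), 14.121963500976562) 132.1299316493663
383 ((451.0344543457031, -64.63827514648438), (78.64862823486328, 258.4684753417969), 2.2967469692230225)
table z 1.266625199505711
397 228 [ 493.84346116 -160.00920615  132.07118941]
400 243 [ 466.11149806 -190.09021789   15.02517753]
450 247 [ 456.1362752 -320.6643649   39.6119847]
355 260 [416.76564536 -67.01552677  18.18064285]
```

Request:
send_rows:
  deltas:
    - {"offset": [-1.9,3.07,0],"turn": [0,0,0],"jaw": 0}
    - {"offset": [-1.9,3.07,0],"turn": [0,0,0],"jaw": 0}
    - {"offset": [-1.9,3.07,0],"turn": [0,0,0],"jaw": 0}
    - {"offset": [-1.9,3.07,0],"turn": [0,0,0],"jaw": 0}
    - {"offset": [-1.9,3.07,0],"turn": [0,0,0],"jaw": 0}
    - {"offset": [-1.9,3.07,0],"turn": [0,0,0],"jaw": 0}
    - {"offset": [-1.9,3.07,0],"turn": [0,0,0],"jaw": 0}
    - {"offset": [-1.9,3.07,0],"turn": [0,0,0],"jaw": 0}
    - {"offset": [-1.9,3.07,0],"turn": [0,0,0],"jaw": 0}
    - {"offset": [-1.9,3.07,0],"turn": [0,0,0],"jaw": 0}
  squeeze: 10

```text
clock: 0.98
eef_pos: [401.9, 345.6, 236.6]
tool_rot: [-0.001, 0.78, 0.626, -0.003]
force: [0.1, -0.1, -0.4]
width: 0.328
```

Request:
send_rows:
  deltas:
    - {"offset": [-3.85,1.4,-0.4],"turn": [0,0,0],"jaw": 0}
    - {"offset": [-3.85,1.4,-0.4],"turn": [0,0,0],"jaw": 0}
    - {"offset": [-3.85,1.4,-0.4],"turn": [0,0,0],"jaw": 0}
    - {"offset": [-3.85,1.4,-0.4],"turn": [0,0,0],"jaw": 0}
    - {"offset": [-3.85,1.4,-0.4],"turn": [0,0,0],"jaw": 0}
    - {"offset": [-3.85,1.4,-0.4],"turn": [0,0,0],"jaw": 0}
    - {"offset": [-3.85,1.4,-0.4],"turn": [0,0,0],"jaw": 0}
    - {"offset": [-3.85,1.4,-0.4],"turn": [0,0,0],"jaw": 0}
    - {"offset": [-3.85,1.4,-0.4],"turn": [0,0,-0.12],"jaw": 0}
    - {"offset": [-3.85,1.0,-0.4],"turn": [0,0,-0.12],"jaw": 0}

```text
clock: 1.82
eef_pos: [453.1, -55.5, 274.4]
tool_rot: [-0.002, 0.711, 0.703, -0.004]
force: [2.0, 0.5, 0.7]
width: 0.006
```

```bash
python3 - <<'E'
from h import *
print(ctrl.state()['eef_pos'],ctrl.state()['tool_rot'])
f=grab('wrist','w1');C=cloud(f);np.save('w1.npy',C)
print(np.linalg.inv(f['view'])[:3].round(2),f['vertical_fov'])
z=C[...,2];ok=f['range_z']>0
g=lambda lo,hi:ok&(z>lo)&(z<hi)&(abs(C[...,0]-455)<70)&(C[...,1]<90)&(C[...,1]>-220)
for lo,hi in((8,28),(85,100),(108,150)):
    m=g(lo,hi);P=C[m][:,:2].astype(np.float32)
    print(lo,hi,len(P),np.median(z[m]) if len(P) else 0,cv2.minAreaRect(P) if len(P) else 0)
E
```

```text
[453.06870458 -55.45922036 274.42658278] [-0.00185736  0.71103001  0.70314843 -0.00389477]
[[ 1.0000e-02 -9.6000e-01 -2.7000e-01  3.7800e+02]
 [ 1.0000e+00  1.0000e-02  1.0000e-02 -5.4190e+01]
 [-0.0000e+00 -2.7000e-01  9.6000e-01  4.1686e+02]] 58.88017464100508
8 28 11626 16.575305477423967 ((465.1023864746094, -77.42582702636719), (285.1860046386719, 109.51270294189453), 89.5697021484375)
85 100 6319 91.72333175833973 ((457.1947021484375, -55.015960693359375), (42.08316421508789, 228.08045959472656), 1.8350001573562622)
108 150 4159 127.38961537542758 ((459.1150817871094, -69.85431671142578), (42.989200592041016, 210.985107421875), 13.336187362670898)
```

View pics/w1.png

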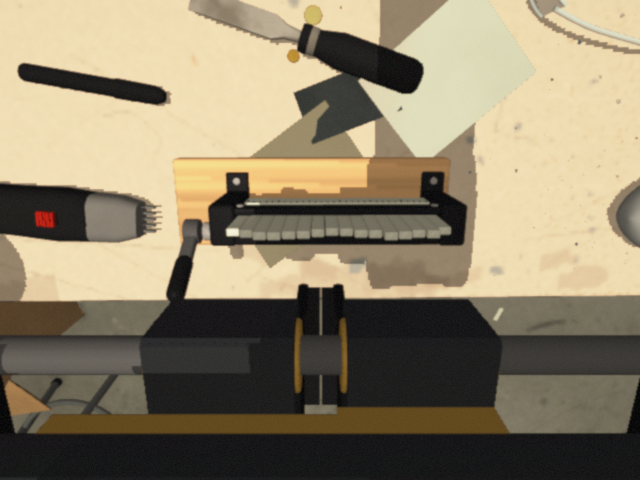

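The wrist view shows the teeth running from (232,232) to (445,228), with posts at about x=210 and 465. The lever goes from its axle at (192,230) to its tip at (177,295), leaning away from the robot. The closed fingers are at (320,300).

```bash
python3 - <<'E'
from h import *
C=np.load('w1.npy');z=C[...,2];v,u=np.mgrid[:480,:640]
img=cv2.imread('pics/w1.png');hsv=cv2.cvtColor(img,cv2.COLOR_BGR2HSV)
m=(v<246)&(v>165)&(u>205)&(u<470)&(z>106)&(z<150)
P=C[m];k=np.polyfit(P[:,1],P[:,0],1);print('teeth n',len(P),'x=a*y+b',k,'y',P[:,1].min(),P[:,1].max(),'x res',np.std(P[:,0]-np.polyval(k,P[:,1])))
for y in np.arange(P[:,1].min()+5,P[:,1].max(),10):
    q=P[abs(P[:,1]-y)<3]; print(round(y,1),np.percentile(q[:,2],90).round(1),q[q[:,2]>np.percentile(q[:,2],60)][:,0].mean().round(1))
m=(v<246)&(u>205)&(u<470)&(z>86)&(z<99);P=C[m].astype(np.float32);print('cheek',cv2.minAreaRect(P[:,:2]),P.min(0),P.max(0))
m=(hsv[...,1]>90)&(hsv[...,0]<25)&(u>170)&(u<455)&(v>155)&(v<215)&(abs(z-17)<7);P=C[m].astype(np.float32)
print('stand',P.min(0),P.max(0)); e=[]
for uu in range(185,440,5):
    vv=np.where(m[:,uu])[0]
    if len(vv): e.append(C[vv[0],uu,:2])
e=np.array(e);print('front edge',np.polyfit(e[:,1],e[:,0],1))
m=(v>215)&(v<300)&(u>165)&(u<207)&(z>60)&(z<145);P=C[m]
for a in range(60,145,10):
    q=P[abs(P[:,2]-a)<5]; 
    if len(q):print('lever',a,q[:,:2].mean(0).round(1),len(q))
E
```

```text
teeth n 3604 x=a*y+b [8.34747641e-03 4.51681932e+02] y -122.41715469230392 36.65300145788943 x res 1.7636701060539899
-117.4 128.1 452.0
-107.4 132.3 452.4
-97.4 137.8 452.2
-87.4 139.0 452.3
-77.4 136.6 452.4
-67.4 135.4 452.4
-57.4 130.3 452.7
-47.4 127.4 452.7
-37.4 128.4 452.7
-27.4 132.5 453.0
-17.4 133.1 453.1
-7.4 139.3 452.9
2.6 136.8 452.9
12.6 132.8 453.2
22.6 134.3 453.2
32.6 125.1 453.2Traceback (most recent call last):
  File "<stdin>", line 8, in <module>
cv2.error: OpenCV(4.12.0) /io/opencv/modules/imgproc/src/convhull.cpp:143: error: (-215:Assertion failed) total >= 0 && (depth == CV_32F || depth == CV_32S) in function 'convexHull'
```

Request:
send_rows:
  deltas:
    - {"offset": [-2.7,2.2,0],"turn": [0,0,0],"jaw": 0}
    - {"offset": [-2.7,2.2,0],"turn": [0,0,0],"jaw": 0}
    - {"offset": [-2.7,2.2,0],"turn": [0,0,0],"jaw": 0}
    - {"offset": [-2.7,2.2,0],"turn": [0,0,0],"jaw": 0}
    - {"offset": [0,0,0],"turn": [0,0,0],"jaw": 0}
    - {"offset": [0,0,3.5],"turn": [0,0,0],"jaw": 0}
    - {"offset": [0,0,3.5],"turn": [0,0,0],"jaw": 0}
    - {"offset": [0,0,3.5],"turn": [0,0,0],"jaw": 0}
    - {"offset": [0,0,1.5],"turn": [0,0,0],"jaw": 0}
    - {"offset": [0,0,0],"turn": [0,0,0],"jaw": 0}

```text
clock: 2.7
eef_pos: [543.5, -180.5, 149.7]
tool_rot: [0.001, 0.709, 0.706, -0.005]
force: [0.0, 0.1, -0.2]
width: 0.006
```

```bash
python3 - <<'E'
from h import *
s=ctrl.state();print(s['eef_pos'],s['tool_rot'],s['force'])
f=grab('wrist','w2')
E
```

```text
[ 543.50069852 -180.47243956  149.69523784] [ 0.00104664  0.70863565  0.7055592  -0.00454203] [ 0.04649313  0.12535427 -0.18108192]
```

View pics/w2.png

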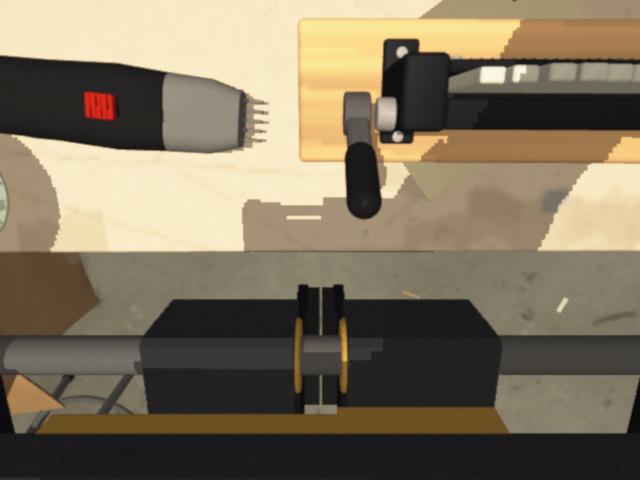

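The lever tip is at (363,205) and the fingers at (321,300). I need to shift about 18 mm toward +y and go 20 mm lower before pushing.

Request:
send_rows:
  deltas:
    - {"offset": [1.0,0,1.0],"turn": [0,0,0],"jaw": 0}
    - {"offset": [0.7,-0.2,0.8],"turn": [0,0,0],"jaw": 0}
    - {"offset": [0,0,0],"turn": [0,0,0],"jaw": 0}
    - {"offset": [0,-0.8,0],"turn": [0,0,0],"jaw": 0}
    - {"offset": [0,-0.8,0],"turn": [0,0,0],"jaw": 0}
    - {"offset": [0,-0.8,0],"turn": [0,0,0],"jaw": 0}
    - {"offset": [0,-0.8,0],"turn": [0,0,0],"jaw": 0}
    - {"offset": [0,-0.8,0],"turn": [0,0,0],"jaw": 0}

```text
clock: 3.42
eef_pos: [503.5, -161.5, 137.8]
tool_rot: [0.006, 0.708, 0.706, -0.0]
force: [4.6, -0.9, 2.1]
width: 0.005
```

Request:
send_rows:
  deltas:
    - {"offset": [0,-0.8,0.1],"turn": [0,0,0],"jaw": 0}
    - {"offset": [0,-0.8,0.1],"turn": [0,0,0],"jaw": 0}
    - {"offset": [0,-0.8,0.1],"turn": [0,0,0],"jaw": 0}
    - {"offset": [0,-0.6,0.1],"turn": [0,0,0],"jaw": 0}
    - {"offset": [0,-0.5,0.1],"turn": [0,0,0],"jaw": 0}
    - {"offset": [0,-0.4,0],"turn": [0,0,0],"jaw": 0}

```text
clock: 3.92
eef_pos: [462.0, -162.1, 134.2]
tool_rot: [0.009, 0.708, 0.706, 0.003]
force: [4.3, -0.7, 0.5]
width: 0.005
```

Request:
send_rows:
  deltas:
    - {"offset": [0,-0.4,0.1],"turn": [0,0,0],"jaw": 0}
    - {"offset": [0,-0.4,0.1],"turn": [0,0,0],"jaw": 0}
    - {"offset": [0,-0.3,0],"turn": [0,0,0],"jaw": 0}

```text
clock: 4.17
eef_pos: [453.2, -161.9, 133.1]
tool_rot: [0.012, 0.708, 0.706, 0.005]
force: [15.9, -0.0, 2.8]
width: 0.002
```

Request:
send_rows:
  deltas:
    - {"offset": [0,1.0,0],"turn": [0,0,0],"jaw": 0}
    - {"offset": [0,0.5,-2.5],"turn": [0,0,0],"jaw": 0}
    - {"offset": [1.5,0,-2.5],"turn": [0,0,0],"jaw": 0}
    - {"offset": [1.5,-0.3,-2.0],"turn": [0,0,0],"jaw": 0}
    - {"offset": [1.0,-0.3,0],"turn": [0,0,0],"jaw": 0}
    - {"offset": [0,0,0],"turn": [0,0,0],"jaw": 0}

```text
clock: 4.67
eef_pos: [453.8, -120.5, 201.5]
tool_rot: [0.007, 0.709, 0.705, -0.001]
force: [0.6, 0.7, -0.7]
width: 0.006
```

```bash
cat >> h.py <<'E'
from scipy.spatial.transform import Rotation as R
def plan(target=None):
    """offset (cm, tool axes) to target and turn to straight-down, tool x along gauge y"""
    s=ctrl.state();q=s['tool_rot'];r=R.from_quat([q[1],q[2],q[3],q[0]])
    des=R.from_matrix(np.array([[0.008,1,0],[1,-0.008,0],[0,0,-1]]).T.T)
    print('t',round(s['clock'],2),'p',s['eef_pos'].round(1),'F',s['force'].round(1),'turn',(r.inv()*des).as_rotvec().round(3))
    if target is not None: print('offset cm',(r.inv().apply(np.array(target)-s['eef_pos'])/10).round(2))
def lever(f):
    C=cloud(f);z=C[...,2];m=(f['range_z']>0)&(z>60)&(z<150)&(abs(C[...,1]+163)<15)&(abs(C[...,0]-465)<70)
    P=C[m]
    for a in range(65,150,10):
        q=P[abs(P[:,2]-a)<5]
        if len(q)>3:print('lever z',a,q[:,:2].mean(0).round(1),len(q))
def teeth(f):
    C=cloud(f);z=C[...,2]
    o=[]
    for i in range(16):
        m=(f['range_z']>0)&(z>96)&(z<150)&(abs(C[...,1]-32.5+10*i)<2.5)&(abs(C[...,0]-452.7)<4)
        o.append((np.median(z[m]).round(1),int(m.sum())) if m.sum() else None)
    print(o)
E
python3 - <<'E'
from h import *
plan([452.7,-112,185])
f=grab('wrist');lever(f);teeth(f);f=grab('top');lever(f)
E
```

```text
t 4.67 p [ 453.8 -120.5  201.5] F [ 0.6  0.7 -0.7] turn [0.008 0.011 0.003]
offset cm [ 0.87 -0.13  1.64]
lever z 65 [ 464.6 -156.4] 24
lever z 75 [ 463.5 -154.4] 261
lever z 85 [ 464.6 -160.6] 391
lever z 95 [ 454.5 -160.7] 72
lever z 105 [ 447.1 -159.4] 107
lever z 115 [ 441.7 -160.1] 187
lever z 125 [ 430.2 -161.1] 475
lever z 135 [ 429.1 -162.3] 208
[(np.float64(118.7), 200), (np.float64(126.9), 285), (np.float64(125.8), 279), (np.float64(128.1), 302), (np.float64(130.0), 322), (np.float64(125.9), 275), (np.float64(125.4), 277), (np.float64(123.3), 244), (np.float64(121.8), 231), (np.float64(123.6), 261), (np.float64(126.9), 279), (np.float64(127.9), 300), (np.float64(128.3), 306), (np.float64(127.6), 304), (np.float64(125.8), 274), (np.float64(122.2), 243)]
```

Request:
send_rows:
  deltas:
    - {"offset": [0.85,-0.15,1.5],"turn": [0.008,0.011,0.003],"jaw": 0}
    - {"offset": [0,0,2.0],"turn": [0,0,0],"jaw": 0}
    - {"offset": [0,0,0.7],"turn": [0,0,0],"jaw": 0}
    - {"offset": [0,0,0.6],"turn": [0,0,0],"jaw": 0}
    - {"offset": [0,0,0.6],"turn": [0,0,0],"jaw": 0}
    - {"offset": [0,0,0.6],"turn": [0,0,0],"jaw": 0}
    - {"offset": [0,0,0.6],"turn": [0,0,0],"jaw": 0}

```text
clock: 5.35
eef_pos: [451.1, -116.4, 129.0]
tool_rot: [-0.002, 0.712, 0.702, -0.002]
force: [-1.6, 1.5, 4.6]
width: 0.007
```

```bash
python3 -c "
from h import *
plan([452.7,-112,124])"
```

```text
t 5.35 p [ 451.1 -116.4  129. ] F [-1.6  1.5  4.6] turn [-0.005 -0.    -0.007]
offset cm [0.44 0.16 0.5 ]
```

Request:
send_rows:
  deltas:
    - {"offset": [0,0,0.3],"turn": [0,0,0],"jaw": 0}
    - {"offset": [0,0,0.2],"turn": [0,0,0],"jaw": 0}
    - {"offset": [0,0,0.2],"turn": [0,0,0],"jaw": 0}

```text
clock: 5.6
eef_pos: [452.9, -116.9, 123.6]
tool_rot: [-0.001, 0.712, 0.702, -0.0]
force: [-10.2, 1.3, 40.2]
width: 0.004
```

Request:
send_rows:
  deltas:
    - {"offset": [0,0,-2.5],"turn": [0,0,0],"jaw": 0}
    - {"offset": [0,0,-2.5],"turn": [0,0,0],"jaw": 0}
    - {"offset": [1.2,0,0],"turn": [0,0,0],"jaw": 0}
    - {"offset": [0.8,0,0],"turn": [0,0,0],"jaw": 0}
    - {"offset": [0,0,0],"turn": [0,0,0],"jaw": 0}

```text
clock: 6.02
eef_pos: [453.3, -97.7, 175.9]
tool_rot: [-0.0, 0.713, 0.701, -0.001]
force: [-0.1, 1.2, -0.3]
width: 0.005
```

```bash
python3 -c "
from h import *
plan([452.7,-92,124])
f=grab('wrist','w3');teeth(f);teeth(grab('top'))"
```

```text
t 6.02 p [453.3 -97.7 175.9] F [-0.1  1.2 -0.3] turn [-0.002  0.    -0.009]
offset cm [ 0.57 -0.07  5.19]
[(np.float64(117.4), 270), (np.float64(125.6), 361), (np.float64(124.7), 357), (np.float64(128.1), 407), (np.float64(128.9), 421), (np.float64(124.5), 366), (np.float64(123.7), 349), (np.float64(121.3), 323), (np.float64(121.2), 313), (np.float64(123.3), 333), (np.float64(125.5), 373), (np.float64(127.5), 396), (np.float64(123.6), 334), (np.float64(122.7), 332), (np.float64(103.2), 124), (np.float64(103.1), 130)]
[(np.float64(125.9), 8), (np.float64(132.9), 8), (np.float64(133.1), 8), (np.float64(136.1), 8), (np.float64(141.4), 8), None, None, None, (np.float64(128.8), 4), (np.float64(129.4), 6), (np.float64(137.2), 5), None, None, None, None, None]
```

View pics/w3.png

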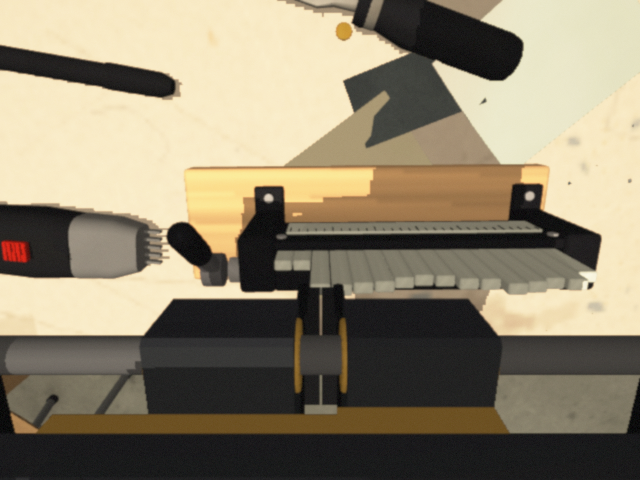

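Teeth 15 and 16 (about (293,262)) are down, and the lever at (185,245) leans toward the robot, so it is open. I'll press three teeth at a time from here, more gently.

Request:
send_rows:
  deltas:
    - {"offset": [0.9,-0.05,1.0],"turn": [0,0,-0.009],"jaw": 0}
    - {"offset": [0.1,0,0.5],"turn": [0,0,0],"jaw": 0}
    - {"offset": [0,0,0.5],"turn": [0,0,0],"jaw": 0}
    - {"offset": [0,0,0.5],"turn": [0,0,0],"jaw": 0}
    - {"offset": [0,0,0.5],"turn": [0,0,0],"jaw": 0}
    - {"offset": [0,0,0.5],"turn": [0,0,0],"jaw": 0}
    - {"offset": [0,0,0.5],"turn": [0,0,0],"jaw": 0}
    - {"offset": [0,0,0.4],"turn": [0,0,0],"jaw": 0}

```text
clock: 6.78
eef_pos: [452.4, -89.1, 126.0]
tool_rot: [-0.001, 0.71, 0.704, -0.002]
force: [-0.8, 1.1, 6.2]
width: 0.003
```

Request:
send_rows:
  deltas:
    - {"offset": [0,0,0.05],"turn": [0,0,0],"jaw": 0}
    - {"offset": [0,0,0.05],"turn": [0,0,0],"jaw": 0}
    - {"offset": [0,0,0.05],"turn": [0,0,0],"jaw": 0}

```text
clock: 7.03
eef_pos: [452.8, -89.3, 124.1]
tool_rot: [-0.001, 0.71, 0.704, -0.002]
force: [-4.1, 2.8, 17.9]
width: 0.003
```

Request:
send_rows:
  deltas:
    - {"offset": [0,0,-2.2],"turn": [0,0,0],"jaw": 0}
    - {"offset": [0,0,-2.0],"turn": [0,0,0],"jaw": 0}
    - {"offset": [1.4,0,0],"turn": [0,0,0],"jaw": 0}
    - {"offset": [1.4,0,0],"turn": [0,0,0],"jaw": 0}
    - {"offset": [0.1,0,0],"turn": [0,0,0],"jaw": 0}
    - {"offset": [0,0,0],"turn": [0,0,0],"jaw": 0}

```text
clock: 7.53
eef_pos: [451.3, -61.4, 165.1]
tool_rot: [-0.002, 0.711, 0.703, -0.005]
force: [-0.3, 0.0, -0.7]
width: 0.008
```

```bash
sed -i 's/np.median(z\[m\]).round(1)/np.percentile(z[m],90).round(1)/' h.py; python3 -c "
from h import *
plan([452.7,-57.5,124])
f=grab('wrist');teeth(f)"
```

```text
t 7.53 p [451.3 -61.4 165.1] F [-0.3  0.  -0.7] turn [-0.01   0.004 -0.004]
offset cm [0.41 0.18 4.1 ]
[(np.float64(124.8), 327), (np.float64(134.1), 427), (np.float64(132.6), 414), (np.float64(135.2), 349), (np.float64(134.3), 338), (np.float64(132.4), 340), (np.float64(131.9), 332), (np.float64(128.2), 326), (np.float64(127.2), 330), (np.float64(120.7), 192), (np.float64(118.8), 178), (np.float64(104.1), 153), (np.float64(104.1), 152), (np.float64(104.1), 153), (np.float64(104.0), 144), (np.float64(104.3), 144)]
```

Request:
send_rows:
  deltas:
    - {"offset": [0.4,0.15,0.4],"turn": [-0.01,0.004,0],"jaw": 0}
    - {"offset": [0,0,0.5],"turn": [0,0,0],"jaw": 0}
    - {"offset": [0,0,0.5],"turn": [0,0,0],"jaw": 0}
    - {"offset": [0,0,0.5],"turn": [0,0,0],"jaw": 0}
    - {"offset": [0,0,0.5],"turn": [0,0,0],"jaw": 0}
    - {"offset": [0,0,0.5],"turn": [0,0,0],"jaw": 0}
    - {"offset": [0,0,0.4],"turn": [0,0,0],"jaw": 0}
    - {"offset": [0,0,0.2],"turn": [0,0,0],"jaw": 0}
    - {"offset": [0,0,0.05],"turn": [0,0,0],"jaw": 0}

```text
clock: 8.33
eef_pos: [453.3, -59.5, 125.5]
tool_rot: [0.0, 0.713, 0.702, 0.001]
force: [-0.2, 1.5, 4.3]
width: 0.006
```

Request:
send_rows:
  deltas:
    - {"offset": [0,0,0.06],"turn": [0,0,0],"jaw": 0}
    - {"offset": [0,0,0.06],"turn": [0,0,0],"jaw": 0}
    - {"offset": [0,0,0.05],"turn": [0,0,0],"jaw": 0}

```text
clock: 8.58
eef_pos: [453.6, -59.8, 124.2]
tool_rot: [0.0, 0.713, 0.701, 0.001]
force: [-4.0, 1.4, 15.3]
width: 0.005
```

Request:
send_rows:
  deltas:
    - {"offset": [0,0,-2.2],"turn": [0,0,0],"jaw": 0}
    - {"offset": [0,0,-2.0],"turn": [0,0,0],"jaw": 0}
    - {"offset": [1.6,0,0],"turn": [0,0,0],"jaw": 0}
    - {"offset": [1.5,0,0],"turn": [0,0,0],"jaw": 0}
    - {"offset": [0.2,-0.1,0],"turn": [0,0,0],"jaw": 0}
    - {"offset": [0,0,0],"turn": [0,0,0],"jaw": 0}

```text
clock: 9.08
eef_pos: [451.4, -28.5, 166.5]
tool_rot: [-0.0, 0.714, 0.7, -0.001]
force: [0.1, -0.8, -0.1]
width: 0.005
```

```bash
python3 -c "
from h import *
plan([452.7,-27.5,124])
f=grab('wrist');teeth(f)"
```

```text
t 9.08 p [451.4 -28.5 166.5] F [ 0.1 -0.8 -0.1] turn [-0.002  0.001 -0.012]
offset cm [0.1  0.13 4.25]
[(np.float64(124.8), 321), (np.float64(133.9), 363), (np.float64(132.3), 352), (np.float64(135.4), 355), (np.float64(136.0), 354), (np.float64(132.1), 275), (np.float64(130.1), 242), (np.float64(124.3), 203), (np.float64(104.2), 143), (np.float64(104.0), 149), (np.float64(104.1), 147), (np.float64(104.2), 144), (np.float64(104.4), 146), (np.float64(104.0), 142), (np.float64(104.2), 144), (np.float64(104.2), 148)]
```

Request:
send_rows:
  deltas:
    - {"offset": [0.1,0.1,0.5],"turn": [0,0,-0.012],"jaw": 0}
    - {"offset": [0,0,0.5],"turn": [0,0,0],"jaw": 0}
    - {"offset": [0,0,0.5],"turn": [0,0,0],"jaw": 0}
    - {"offset": [0,0,0.5],"turn": [0,0,0],"jaw": 0}
    - {"offset": [0,0,0.5],"turn": [0,0,0],"jaw": 0}
    - {"offset": [0,0,0.5],"turn": [0,0,0],"jaw": 0}
    - {"offset": [0,0,0.4],"turn": [0,0,0],"jaw": 0}
    - {"offset": [0,0,0.2],"turn": [0,0,0],"jaw": 0}
    - {"offset": [0,0,0.05],"turn": [0,0,0],"jaw": 0}

```text
clock: 9.88
eef_pos: [453.3, -31.4, 126.1]
tool_rot: [0.0, 0.711, 0.703, -0.001]
force: [-0.6, -1.0, 5.0]
width: 0.002
```

Request:
send_rows:
  deltas:
    - {"offset": [0,0,0.06],"turn": [0,0,0],"jaw": 0}
    - {"offset": [0,0,0.06],"turn": [0,0,0],"jaw": 0}
    - {"offset": [0,0,0.05],"turn": [0,0,0],"jaw": 0}

```text
clock: 10.13
eef_pos: [453.4, -31.9, 124.2]
tool_rot: [0.0, 0.711, 0.703, -0.001]
force: [-3.7, 0.8, 13.7]
width: 0.004
```

Request:
send_rows:
  deltas:
    - {"offset": [0,0,-2.2],"turn": [0,0,0],"jaw": 0}
    - {"offset": [0,0,-2.0],"turn": [0,0,0],"jaw": 0}
    - {"offset": [1.7,0,0],"turn": [0,0,0],"jaw": 0}
    - {"offset": [1.6,0,0],"turn": [0,0,0],"jaw": 0}
    - {"offset": [0.2,-0.1,0],"turn": [0,0,0],"jaw": 0}
    - {"offset": [0,0,0],"turn": [0,0,0],"jaw": 0}

```text
clock: 10.63
eef_pos: [451.0, 2.8, 166.4]
tool_rot: [-0.001, 0.712, 0.702, -0.003]
force: [-0.1, 0.3, 0.1]
width: 0.006
```

```bash
python3 -c "
from h import *
plan([452.7,2.5,124])
f=grab('wrist');teeth(f)"
```

```text
t 10.63 p [451.    2.8 166.4] F [-0.1  0.3  0.1] turn [-0.005  0.003 -0.006]
offset cm [-0.01  0.19  4.24]
[(np.float64(124.8), 331), (np.float64(133.0), 327), (np.float64(129.1), 215), (np.float64(135.2), 242), (np.float64(131.4), 231), (np.float64(107.7), 168), (np.float64(104.0), 146), (np.float64(104.2), 147), (np.float64(104.2), 146), (np.float64(104.1), 143), (np.float64(104.0), 144), (np.float64(104.0), 148), (np.float64(103.9), 138), (np.float64(104.2), 136), (np.float64(104.1), 141), (np.float64(103.9), 150)]
```

Request:
send_rows:
  deltas:
    - {"offset": [-0.4,0.15,0.5],"turn": [-0.005,0.003,-0.006],"jaw": 0}
    - {"offset": [0,0,0.5],"turn": [0,0,0],"jaw": 0}
    - {"offset": [0,0,0.5],"turn": [0,0,0],"jaw": 0}
    - {"offset": [0,0,0.5],"turn": [0,0,0],"jaw": 0}
    - {"offset": [0,0,0.5],"turn": [0,0,0],"jaw": 0}
    - {"offset": [0,0,0.5],"turn": [0,0,0],"jaw": 0}
    - {"offset": [0,0,0.4],"turn": [0,0,0],"jaw": 0}
    - {"offset": [0,0,0.2],"turn": [0,0,0],"jaw": 0}
    - {"offset": [0,0,0.05],"turn": [0,0,0],"jaw": 0}

```text
clock: 11.43
eef_pos: [453.1, -4.5, 125.8]
tool_rot: [0.0, 0.711, 0.703, 0.001]
force: [-0.2, 1.6, 3.7]
width: 0.006
```

Request:
send_rows:
  deltas:
    - {"offset": [0,0,0.06],"turn": [0,0,0],"jaw": 0}
    - {"offset": [0,0,0.06],"turn": [0,0,0],"jaw": 0}
    - {"offset": [0,0,0.05],"turn": [0,0,0],"jaw": 0}

```text
clock: 11.68
eef_pos: [453.2, -4.3, 124.2]
tool_rot: [0.0, 0.711, 0.703, 0.001]
force: [-3.7, 0.2, 13.3]
width: 0.009
```

Request:
send_rows:
  deltas:
    - {"offset": [0,0,-2.2],"turn": [0,0,0],"jaw": 0}
    - {"offset": [0,0,-2.0],"turn": [0,0,0],"jaw": 0}
    - {"offset": [1.5,0,0],"turn": [0,0,0],"jaw": 0}
    - {"offset": [1.4,0,0],"turn": [0,0,0],"jaw": 0}
    - {"offset": [0.2,-0.1,0],"turn": [0,0,0],"jaw": 0}
    - {"offset": [0,0,0],"turn": [0,0,0],"jaw": 0}

```text
clock: 12.18
eef_pos: [450.3, 25.3, 166.7]
tool_rot: [-0.0, 0.712, 0.703, -0.002]
force: [0.2, 0.6, -0.8]
width: 0.004
```

```bash
python3 -c "
from h import *
plan([452.7,23,124])
f=grab('wrist');teeth(f)"
```

```text
t 12.18 p [450.3  25.3 166.7] F [ 0.2  0.6 -0.8] turn [-0.003  0.002 -0.005]
offset cm [-0.21  0.25  4.27]
[(np.float64(116.3), 161), (np.float64(119.2), 179), (np.float64(131.4), 297), (np.float64(104.1), 149), (np.float64(104.2), 147), (np.float64(107.7), 168), (np.float64(104.2), 142), (np.float64(104.2), 136), (np.float64(104.3), 142), (np.float64(104.1), 150), (np.float64(104.2), 149), (np.float64(104.2), 145), (np.float64(104.0), 136), (np.float64(104.0), 138), (np.float64(104.1), 151), (np.float64(104.2), 147)]
```

Request:
send_rows:
  deltas:
    - {"offset": [-0.1,0.2,0.5],"turn": [-0.003,0.002,-0.005],"jaw": 0}
    - {"offset": [0,0,0.5],"turn": [0,0,0],"jaw": 0}
    - {"offset": [0,0,0.5],"turn": [0,0,0],"jaw": 0}
    - {"offset": [0,0,0.5],"turn": [0,0,0],"jaw": 0}
    - {"offset": [0,0,0.5],"turn": [0,0,0],"jaw": 0}
    - {"offset": [0,0,0.5],"turn": [0,0,0],"jaw": 0}
    - {"offset": [0,0,0.4],"turn": [0,0,0],"jaw": 0}
    - {"offset": [0,0,0.2],"turn": [0,0,0],"jaw": 0}
    - {"offset": [0,0,0.05],"turn": [0,0,0],"jaw": 0}

```text
clock: 12.98
eef_pos: [453.0, 21.5, 126.2]
tool_rot: [-0.0, 0.711, 0.703, 0.0]
force: [-1.1, 1.8, 4.8]
width: 0.005
```

Request:
send_rows:
  deltas:
    - {"offset": [0,0,0.06],"turn": [0,0,0],"jaw": 0}
    - {"offset": [0,0,0.06],"turn": [0,0,0],"jaw": 0}
    - {"offset": [0,0,0.05],"turn": [0,0,0],"jaw": 0}

```text
clock: 13.23
eef_pos: [453.1, 21.5, 124.3]
tool_rot: [-0.0, 0.711, 0.703, 0.0]
force: [-1.6, 1.2, 8.4]
width: 0.006
```

Request:
send_rows:
  deltas:
    - {"offset": [0,0,-2.2],"turn": [0,0,0],"jaw": 0}
    - {"offset": [0,0,-1.0],"turn": [0,0,0],"jaw": 0}
    - {"offset": [-1.9,0,0],"turn": [0,0,0],"jaw": 0}
    - {"offset": [-1.8,0,0],"turn": [0,0,0],"jaw": 0}
    - {"offset": [-0.1,-0.1,0],"turn": [0,0,0],"jaw": 0}
    - {"offset": [0,0,0],"turn": [0,0,0],"jaw": 0}

```text
clock: 13.73
eef_pos: [450.3, -18.5, 156.2]
tool_rot: [-0.0, 0.711, 0.703, -0.001]
force: [-0.3, -0.1, 0.2]
width: 0.006
```

```bash
python3 -c "
from h import *
plan([452.7,-17.5,124])
f=grab('wrist');teeth(f)"
```

```text
t 13.73 p [450.3 -18.5 156.2] F [-0.3 -0.1  0.2] turn [-0.002  0.001 -0.002]
offset cm [0.11 0.25 3.22]
[(np.float64(104.3), 160), (np.float64(104.2), 167), (np.float64(104.3), 157), (np.float64(104.2), 161), (np.float64(104.1), 120), (np.float64(107.4), 134), (np.float64(103.7), 94), (np.float64(104.2), 161), (np.float64(104.2), 160), (np.float64(104.1), 165), (np.float64(104.3), 159), (np.float64(104.2), 158), (np.float64(104.1), 160), (np.float64(104.0), 157), (np.float64(104.1), 163), (np.float64(104.1), 153)]
```

Request:
send_rows:
  deltas:
    - {"offset": [0.15,0.2,0.8],"turn": [0,0,0],"jaw": 0}
    - {"offset": [0.1,0,0.7],"turn": [0,0,0],"jaw": 0}
    - {"offset": [0,0,0.6],"turn": [0,0,0],"jaw": 0}
    - {"offset": [0,0,0.4],"turn": [0,0,0],"jaw": 0}
    - {"offset": [0,0,0.2],"turn": [0,0,0],"jaw": 0}
    - {"offset": [0,0,0.1],"turn": [0,0,0],"jaw": 0}

```text
clock: 14.28
eef_pos: [452.1, -13.0, 124.1]
tool_rot: [-0.0, 0.709, 0.705, -0.002]
force: [-5.9, -1.9, 20.7]
width: 0.009
```

Request:
send_rows:
  deltas:
    - {"offset": [0,0,0.06],"turn": [0,0,0],"jaw": 0}
    - {"offset": [0,0,0.06],"turn": [0,0,0],"jaw": 0}

```text
clock: 14.45
eef_pos: [453.2, -12.9, 124.3]
tool_rot: [-0.0, 0.709, 0.705, -0.001]
force: [-2.9, -0.2, 9.6]
width: 0.001
```

Request:
send_rows:
  deltas:
    - {"offset": [0,0,-1.2],"turn": [0,0,0],"jaw": 0}
    - {"offset": [1.8,0,0],"turn": [0,0,0],"jaw": 0}
    - {"offset": [1.8,0,0],"turn": [0,0,0],"jaw": 0}
    - {"offset": [0,0,0],"turn": [0,0,0],"jaw": 0}
    - {"offset": [0,0,0.5],"turn": [0,0,0],"jaw": 0}
    - {"offset": [0,0,0.4],"turn": [0,0,0],"jaw": 0}
    - {"offset": [0,0,0.1],"turn": [0,0,0],"jaw": 0}
    - {"offset": [0,0,0.1],"turn": [0,0,0],"jaw": 0}

```text
clock: 15.12
eef_pos: [453.7, 22.8, 124.7]
tool_rot: [0.0, 0.71, 0.704, -0.001]
force: [-0.7, -0.1, -0.0]
width: 0.001
```

Request:
send_rows:
  deltas:
    - {"offset": [0,0,0.07],"turn": [0,0,0],"jaw": 0}
    - {"offset": [0,0,0.07],"turn": [0,0,0],"jaw": 0}
    - {"offset": [0,0,0.07],"turn": [0,0,0],"jaw": 0}

```text
clock: 15.37
eef_pos: [454.8, 22.2, 124.2]
tool_rot: [-0.0, 0.711, 0.703, -0.0]
force: [-3.4, 0.3, 10.0]
width: 0.006
```

Request:
send_rows:
  deltas:
    - {"offset": [0,0,-2.5],"turn": [0,0,0],"jaw": 0}
    - {"offset": [0,0,-3.5],"turn": [0,0,0],"jaw": 0}
    - {"offset": [-1.5,-1.0,-2.0],"turn": [0,0,0],"jaw": 0}
    - {"offset": [-3.0,-2.0,0],"turn": [0,0,0],"jaw": 0}
    - {"offset": [-3.0,-1.0,0],"turn": [0,0,0],"jaw": 0}
    - {"offset": [0,0,0],"turn": [0,0,0],"jaw": 0}

```text
clock: 15.87
eef_pos: [412.6, -57.0, 207.9]
tool_rot: [0.001, 0.711, 0.703, -0.001]
force: [0.1, 0.1, 0.3]
width: 0.003
```

```bash
python3 -c "
from h import *
plan([390,-162,131])
f=grab('wrist','w4');teeth(f);lever(f)"
```

```text
t 15.87 p [412.6 -57.  207.9] F [0.1 0.1 0.3] turn [-0.001  0.003 -0.003]
offset cm [-10.51  -2.13   7.72]
[None, None, None, None, None, None, None, None, None, (np.float64(104.5), 26), None, None, None, None, None, None]
lever z 65 [ 458.3 -156.5] 12
lever z 75 [ 455.4 -159.2] 76
lever z 85 [ 459.3 -164.7] 21
lever z 95 [ 450.7 -158.4] 61
lever z 105 [ 444.1 -157.4] 141
lever z 115 [ 438.6 -157.6] 197
lever z 125 [ 429.  -159.8] 443
lever z 135 [ 428.9 -162. ] 170
```

View pics/w4.png

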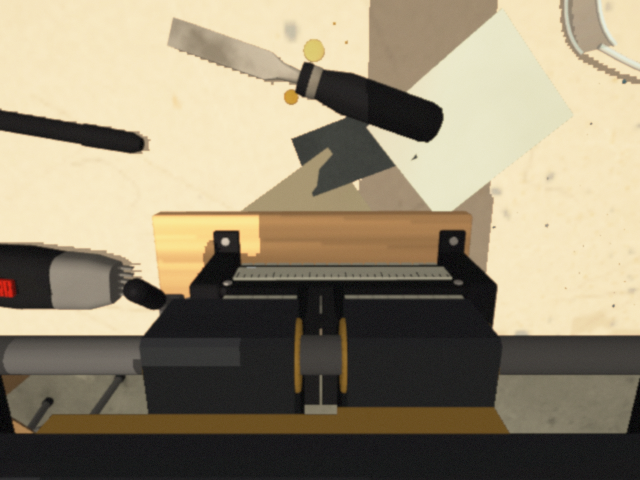

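The gripper hides the teeth in this view. I'll move back toward +x and check them before clamping.

Request:
send_rows:
  deltas:
    - {"offset": [0,2.5,0],"turn": [0,0,0],"jaw": 0}
    - {"offset": [0,2.5,0],"turn": [0,0,0],"jaw": 0}
    - {"offset": [0,0,0],"turn": [0,0,0],"jaw": 0}

```text
clock: 16.17
eef_pos: [464.6, -54.9, 207.8]
tool_rot: [-0.0, 0.711, 0.703, 0.001]
force: [-0.1, 0.6, 0.1]
width: 0.002
```

```bash
python3 -c "
from h import *
plan([390,-162,205])
f=grab('wrist','w5');teeth(f)"
```

```text
t 16.17 p [464.6 -54.9 207.8] F [-0.1  0.6  0.1] turn [ 0.001 -0.001 -0.004]
offset cm [-10.8   -7.34   0.25]
[(np.float64(104.2), 94), (np.float64(104.4), 99), (np.float64(104.2), 99), (np.float64(104.3), 102), (np.float64(104.2), 103), (np.float64(104.3), 100), (np.float64(104.2), 97), (np.float64(104.1), 96), (np.float64(104.7), 106), (np.float64(104.2), 103), (np.float64(104.2), 103), (np.float64(104.0), 108), (np.float64(104.4), 106), (np.float64(104.3), 104), (np.float64(104.3), 102), (np.float64(104.4), 104)]
```

Request:
send_rows:
  deltas:
    - {"offset": [-2.5,-2.2,0],"turn": [0,0,0],"jaw": 0}
    - {"offset": [-2.7,-2.2,0],"turn": [0,0,0],"jaw": 0}
    - {"offset": [-2.7,-2.2,0],"turn": [0,0,0],"jaw": 0}
    - {"offset": [-2.0,-0.7,0],"turn": [0,0,0],"jaw": 0}
    - {"offset": [0,0,0],"turn": [0,0,0],"jaw": 0}
    - {"offset": [0,0,0],"turn": [0,0,0],"jaw": 0}

```text
clock: 16.72
eef_pos: [383.7, -154.1, 205.0]
tool_rot: [-0.002, 0.71, 0.704, -0.003]
force: [-0.4, 0.4, 0.5]
width: 0.005
```

```bash
python3 -c "
from h import *
plan([390,-162,132])"
```

```text
t 16.72 p [ 383.7 -154.1  205. ] F [-0.4  0.4  0.5] turn [-0.006  0.001 -0.001]
offset cm [-0.78  0.68  7.29]
```

Request:
send_rows:
  deltas:
    - {"offset": [-0.8,0,2.3],"turn": [-0.006,0,0],"jaw": 0}
    - {"offset": [0,0,2.3],"turn": [0,0,0],"jaw": 0}
    - {"offset": [0,0,2.0],"turn": [0,0,0],"jaw": 0}
    - {"offset": [0,0,0],"turn": [0,0,0],"jaw": 0}
    - {"offset": [0,0.8,0],"turn": [0,0,0],"jaw": 0}
    - {"offset": [0,0.8,0],"turn": [0,0,0],"jaw": 0}
    - {"offset": [0,0.8,0],"turn": [0,0,0],"jaw": 0}

```text
clock: 17.3
eef_pos: [408.8, -156.4, 137.8]
tool_rot: [-0.001, 0.709, 0.706, 0.0]
force: [0.2, -0.3, -0.2]
width: 0.004
```

Request:
send_rows:
  deltas:
    - {"offset": [-0.2,0.8,0.1],"turn": [0,0,0],"jaw": 0}
    - {"offset": [-0.2,0.8,0.1],"turn": [0,0,0],"jaw": 0}
    - {"offset": [0,0.8,0.1],"turn": [0,0,0],"jaw": 0}
    - {"offset": [0,0.8,0.1],"turn": [0,0,0],"jaw": 0}
    - {"offset": [0,0.8,0.1],"turn": [0,0,0],"jaw": 0}
    - {"offset": [0,0.7,0.1],"turn": [0,0,0],"jaw": 0}

```text
clock: 17.8
eef_pos: [456.7, -154.2, 133.9]
tool_rot: [-0.006, 0.706, 0.708, -0.003]
force: [-5.0, -0.2, 2.0]
width: 0.006
```

```bash
python3 -c "
from h import *
plan([475,-162,132])"
```

```text
t 17.8 p [ 456.7 -154.2  133.9] F [-5.  -0.2  2. ] turn [-0.013 -0.003  0.01 ]
offset cm [-0.78  1.83  0.17]
```

Request:
send_rows:
  deltas:
    - {"offset": [-0.2,0.6,0.1],"turn": [-0.006,0,0.005],"jaw": 0}
    - {"offset": [-0.2,0.5,0.1],"turn": [-0.006,0,0],"jaw": 0}
    - {"offset": [-0.1,0.3,0],"turn": [0,0,0],"jaw": 0}
    - {"offset": [0,0.2,0],"turn": [0,0,0],"jaw": 0}

```text
clock: 18.13
eef_pos: [473.7, -156.4, 131.5]
tool_rot: [-0.004, 0.707, 0.707, 0.0]
force: [-7.0, -0.2, 2.1]
width: 0.004
```

Request:
send_rows:
  deltas:
    - {"offset": [0,0.2,0],"turn": [0,0,0],"jaw": 0}
    - {"offset": [0,0.2,0],"turn": [0,0,0],"jaw": 0}
    - {"offset": [0,0.2,0],"turn": [0,0,0],"jaw": 0}

```text
clock: 18.38
eef_pos: [474.7, -156.6, 130.6]
tool_rot: [-0.009, 0.708, 0.706, -0.003]
force: [-14.3, 3.4, 13.2]
width: 0.003
```

Request:
send_rows:
  deltas:
    - {"offset": [0,-0.8,0],"turn": [0,0,0],"jaw": 0}
    - {"offset": [0,-1.0,0],"turn": [0,0,0],"jaw": 0}
    - {"offset": [0,0,-3.5],"turn": [0,0,0],"jaw": 0}
    - {"offset": [0,0,-3.5],"turn": [0,0,0],"jaw": 0}
    - {"offset": [3.5,0.5,-1.0],"turn": [0,0,0],"jaw": 0}
    - {"offset": [3.5,0.5,0],"turn": [0,0,0],"jaw": 0}
    - {"offset": [2.0,0,0],"turn": [0,0,0],"jaw": 0}
    - {"offset": [0,0,0],"turn": [0,0,0],"jaw": 0}

```text
clock: 19.05
eef_pos: [470.4, -67.9, 218.1]
tool_rot: [-0.004, 0.711, 0.703, 0.002]
force: [-0.5, 0.5, 0.2]
width: 0.005
```

```bash
python3 -c "
from h import *
plan()
f=grab('wrist','w6');teeth(f);lever(f)"
```

```text
t 19.05 p [470.4 -67.9 218.1] F [-0.5  0.5  0.2] turn [-0.003 -0.008 -0.004]
[(np.float64(104.3), 95), (np.float64(104.3), 93), (np.float64(104.1), 91), (np.float64(104.3), 90), (np.float64(104.2), 91), (np.float64(104.1), 89), (np.float64(104.3), 86), (np.float64(104.4), 89), (np.float64(104.3), 96), (np.float64(104.4), 96), (np.float64(104.3), 100), (np.float64(103.9), 96), (np.float64(104.1), 94), (np.float64(104.2), 94), (np.float64(104.4), 95), (np.float64(104.2), 88)]
lever z 65 [ 463.1 -156.4] 24
lever z 75 [ 461.3 -156.5] 380
lever z 85 [ 465.8 -161.1] 530
lever z 95 [ 476.1 -161.7] 266
lever z 105 [ 482.  -160.6] 287
lever z 115 [ 487.9 -160.9] 392
lever z 125 [ 494.5 -162. ] 420
lever z 135 [ 499.8 -163. ] 135
```

View pics/w6.png

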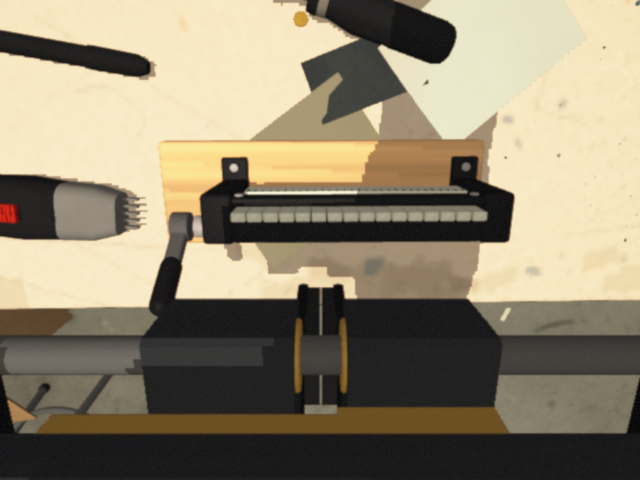

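All teeth stand in one line at row 215, and the lever (from (180,225) to (163,300)) leans back again. I'll compare its lean with the first frame and then hand in.

```bash
python3 -c "
from h import *
def ang(C,ok):
    z=C[...,2];m=ok&(z>90)&(z<138)&(abs(C[...,1]+163)<14)&(C[...,0]>440)&(C[...,0]<530)
    k=np.polyfit(z[m],C[...,0][m],1);return np.degrees(np.arctan(k[0])),np.polyval(k,125)
C=np.load('w1.npy');print(ang(C,np.ones((480,640),bool)))
f=grab('wrist');print(ang(cloud(f),f['range_z']>0))
print(ctrl.state()['force']);print(ctrl.job_done())"
```

```text
(np.float64(31.275830094344055), np.float64(492.63782888485457))
(np.float64(31.91382443999504), np.float64(494.35109913149404))
[-0.63593132 -0.21291577 -0.82958421]
the job is handed in; nothing more can be done
None
```

I opened the lever until it hit its stop, pressed all 16 teeth down to their stops with the closed fingertips, and swung the lever back to its rear stop. I then handed the job in at about 19 s of the 72 s allowed, with the gripper clear of everything.

**Last checks**
- **Teeth:** after clamping, all 16 tops read 103.9 to 104.4 mm. That is one level line within the noise, and within the 2 mm calibration of the nominal 105 mm.
- **Lever:** it leans 31.9° to the back, against 31.3° in the first clamped frame. The final push at the stop read about 14 N sideways.

**What went less well**
- **First press too hard:** the press on teeth 15 and 16 peaked at about 40 N of fingertip force, which was not gentle. The later presses mostly read 8 to 20 N.
- **Tooth 6:** it stayed about 3.5 mm high after two presses that only caught it with the edge of the fingertips. I pressed it again, centred, before clamping, and it came level.

The wrist and scene views showed no sign that I touched the other objects. I did not measure their positions again afterwards.

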